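# Hold the bin row tight for the screws

## Task

Three small grey bins on the plywood board are being built into a desk organiser: line them up side by side in one tight, straight row, their back ends flush against the long wooden fence, between the steel sprung stop and the loose wooden end bracket. Stand the bracket upright and square against the free end of the row, in line with it, its foot pointing away, and press it along the fence with about 10 newtons, so that the row drives the sprung stop in about half its travel, never to the end of its travel. Finish while still holding that steady push on the bracket, so that a colleague can screw its foot down, and leave the other things on the table where they are.

Things in the scene. Friction and masses are not known exactly. Their poses are not given: they have to be found in the camera images.
- jig: fixed plywood board, x -0.18 to 0.14, y -0.30 to 0.28 in its own frame, top 12 mm above its origin (at table level). +x points square at the fence, away from the robot; +y runs along the fence to the sprung stop, whose steel housing (45 high above the board) stands at x 0.025 to 0.115, y 0.22 to 0.27. A bin flush on the fence, end on, has its origin at x = 0.070
- stop_plate (a joint): how far the sprung stop's steel plate is pressed in along the jig's +y, in m: 0 out (at rest), 0.022 at the end of its travel. Spring 800 N/m, no preload: 0.012 takes about 10 N. Plate's back to housing: 42 mm at rest, 30 mm when pressed in 12 mm
- fence_face (a point): point on the top edge of the fence's face, at x = 0.115, y = 0, z = 0.047 in the jig frame; same axes as the jig. The fence is a wooden batten along y, from y = -0.29 to 0.21, 25 thick, 35 high above the board; its face looks to -x
- stop_face (a point): centre of the sprung plate's pressing face, which looks along the jig's -y; it moves with the plate; at rest it is at x = 0.070, y = 0.170, z = 0.034 in the jig frame; same axes as the jig. The plate is 84 wide (x), 36 high and 8 thick, 4 mm clear of the board
- bin_a: one of three identical grey plastic open bins, 90 long (x), 60 wide (y), 45 high, walls 4 mm, about 0.14 kg; origin at the centre of its underside; front end (-x) has a small label holder, the other end (+x) is its back. Starts loose on the board, at least 35 mm short of the fence, skewed up to 23 degrees; in any of three places (any order in the row is right)
- bin_b: one of three identical grey plastic open bins, 90 long (x), 60 wide (y), 45 high, walls 4 mm, about 0.14 kg; origin at the centre of its underside; front end (-x) has a small label holder, the other end (+x) is its back. Starts loose on the board, at least 35 mm short of the fence, skewed up to 23 degrees; in any of three places (any order in the row is right)
- bin_c: one of three identical grey plastic open bins, 90 long (x), 60 wide (y), 45 high, walls 4 mm, about 0.14 kg; origin at the centre of its underside; front end (-x) has a small label holder, the other end (+x) is its back. Starts loose on the board, at least 35 mm short of the fence, skewed up to 23 degrees; in any of three places (any order in the row is right)
- end_bracket: loose L-shaped wooden bracket, 0.16 kg: upright 90 wide (x), 18 thick (y), 85 high; foot 12 thick, 46 long, on its -y side. Origin at the centre of the upright's underside; pressing face at y = +0.009. Can be pinched across the 18 mm at its top (40 mm free above the bins). Starts on the board beyond the bins, at the end away from the stop, foot away from them, skewed up to 17 degrees
- screwdriver: bystander: screwdriver 170 long lying on the front strip of the board, along its y; origin mid-length under it
- screw_jar: bystander: small closed jar of 44 diameter, 45 high, on the board's front corner on the stop's side; origin at its underside
- tape_roll: bystander: roll of brown tape, 100 diameter, 48 high, flat on the table; origin at its underside
- stapler: bystander: black stapler 150 x 36 x 58 on the table; origin at its underside
- ink_carton: bystander: brown carton 110 x 60 x 130 high on the table; origin at its underside
- spare_bin: bystander: larger grey bin 160 x 110 x 70 on the table, not part of the row; origin at its underside

How it is judged:
By the outcome, as a careful person would: the job done as asked, in the order asked, and still so for the second after the job is handed in, while the arm keeps its last pose, push and grip.
It also fails if it takes over 72 s, if anything falls off the work surface, if the arm or the gripper's body presses on something with over 40 N, if the wrist force passes 120 N, or if a joint passes its speed limit or range.

## Robot

A 6-joint arm with a two-finger parallel gripper is mounted at the origin on the work surface. World frame = base frame: x ahead of the robot, y to its left, z up, the work surface at z = 0. Lengths are in m, angles in degrees, forces in N, time in s.
With the tool pointing down it reaches from about 0.4 to 0.825 m from the base axis. Payload 7 kg.
Tool frame: the origin (TCP) lies midway between the tips of the shut fingers; the grasp point (between the pads) lies r.grip_depth behind it (r.grip_depth is the distance from the TCP to the grasp point, in m); z points along the fingers, y is the line along which they close (so a half turn about z gives the same grasp; the last joint's range is limited). The gripper opens to 88 mm and grips with 3 to 60 N. Pads are 19 mm wide; open, the fingers measure 130 mm over their backs; the gripper's body (78 mm by 193 mm) begins 47 mm behind the grasp point.
Start: joints at [80.163, 20.546, 0.682, 0, -70.136, -16.507], TCP at [0.3, 0.605, 0.227] pointing down, gripper open.
Joint ranges: [-176.03, 176.03], [-82.01, 121.73], [-58.28, 71.71], [-173.87, 95.51], [-174.79, -0.11], [-173.66, 173.66]. Speed limits (degrees/s): [136.94, 136.94, 172.46, 180, 180, 180].

## Interface

Orientations are given as [roll, pitch, yaw] about the fixed x, y, z axes, in that order (R = Rz(yaw) Ry(pitch) Rx(roll)).
In Python, from plant import r gives the robot as it stands.
- The arm moves only by the shell command python3 drive.py 'ROWS' [OPENING] [FORCE]. ROWS is a JSON list of rows, 1 to 12 of them, each an object with the fields d (a list: dx, dy, dz in units of 20 mm), r (a list: a rotation vector rx, ry, rz in units of 2 degrees); a field left out counts as zero; each row is the pose to reach, as a shift and turn from the pose commanded when the command began, along the tool's axes at that moment; what a row does not reach only later rows make up. A row lasts 1/12 s, in which the tool goes at most 0.0417 m and 7.16 degrees, less where a joint would pass 70% of its speed; a pose out of reach is approached as far as the arm can. OPENING is the finger opening in m, set as the command begins (- or left out keeps the last). The fingers move at their own pace and stop on an object; FORCE is the grip in N (left out, the last holds). Time passes only in rows, so rows that do not move let the fingers close. It prints the time, the measured TCP pose, the force, the opening and the grip force at its end. Input that does not fit is refused with a message, and nothing moves.
- r.get_state(): the state, without advancing time (a new reading comes with each control period).
- r.capture(name): name is "scene" or "top"; returns a dict with "frame" (384x512x3 uint8, red, green, blue), "z_map" (384x512 float32, m along the optical axis (not along the pixel's ray), 0 where there is no reading), "fx", "fy", "cx", "cy" (pixels), "D" ([k1, k2, p1, p2, k3] as OpenCV has them; the pictures are not rectified), "cam_to_world" (4x4, takes a point from camera to world coordinates). Camera axes: x right, y down, z forward; pixel columns grow to the right and rows downward; lengths in m; the calibration is good to about 2 mm. A picture is of the moment at which its call begins.
- r.close_job(): hands the job in; it is judged then, once.
The state is a dict: "time_s": time; "joints": joint angles; "qd": joint speeds; "joint_torque": joint torques, N m; "tcp_pos": TCP position; "eef_rot": TCP orientation; "contact_force": force on the tool from outside, world axes, zero at the start; "moment": the same for the moment, N m; "gripper_width": finger opening in m; "gripper_force": force on a finger pad.
Only numpy, scipy, OpenCV 4.12 (cv2) and the standard library are available. Lean on these libraries where they do the work, as an engineer would, in place of code of your own. Each camera call takes 0.05 s, during which the arm holds its last target. There are 200 camera calls.

## Working session

There is one attempt and no reset: what is moved stays moved. The work goes in short steps, Python scripts to look and compute and a shell command to move; the robot and the scene stay as the last step left them, time stands still between calls to the robot, and variables do not carry over. Pictures are saved under pics/ and viewed, at most 10 in all, crops included, and the job is handed in when it is done.

```bash
ls; mkdir -p pics; python3 - <<'E'
from plant import r
import cv2
s=r.get_state();print(s, r.grip_depth)
for n in("top","scene"):
    c=r.capture(n);cv2.imwrite(f"pics/{n}0.png",c["frame"][:,:,::-1]);print(n,c["fx"],c["cx"],c["cy"],c["D"],c["cam_to_world"])
E
```

```text
drive.py
pics
plant.py
{'time_s': 0.0, 'joints': array([ 8.01622570e+01,  2.05903603e+01,  6.33533773e-01, -1.91876826e-02,
       -7.01358022e+01, -1.65072481e+01]), 'qd': array([ 0.03100169, -0.00579715, -0.05618442,  0.00630817, -0.02643946,
       -0.08760387]), 'joint_torque': array([-1.52482065e-03, -5.82712448e+01,  2.93063629e+01,  6.99763566e+00,
        6.81553240e-03, -1.59062547e-04]), 'tcp_pos': array([0.29935677, 0.60444125, 0.22563593]), 'eef_rot': array([ 1.79906064e+02, -9.02738717e-03, -2.63515181e+01]), 'contact_force': array([-0.36436988, -0.33589628, -0.38522216]), 'moment': array([0.01817761, 0.00692658, 0.00056462]), 'gripper_force': 0.0, 'gripper_width': 0.08742288467118456} 0.0188
top 461.5426679983013 259.900362205844 197.8723452891444 [-0.17060185  0.          0.          0.          0.        ] [[-0.02857481 -0.99629805  0.08107822  0.34753926]
 [-0.99939547  0.030082    0.01742894 -0.02877757]
 [-0.01980341 -0.08053118 -0.99655534  1.81760819]
 [ 0.          0.          0.          1.        ]]
scene 380.7497426587115 253.75396756944295 191.61317210921172 [-0.09311885  0.          0.          0.          0.        ] [[ 6.24943133e-02  8.11666791e-01 -5.80768009e-01  1.14228345e+00]
 [ 9.98045256e-01 -5.06157251e-02  3.66567189e-02 -4.15065659e-02]
 [ 3.57047526e-04 -5.81923593e-01 -8.13243386e-01  9.64373799e-01]
 [ 0.00000000e+00  0.00000000e+00  0.00000000e+00  1.00000000e+00]]
```

View pics/top0.png

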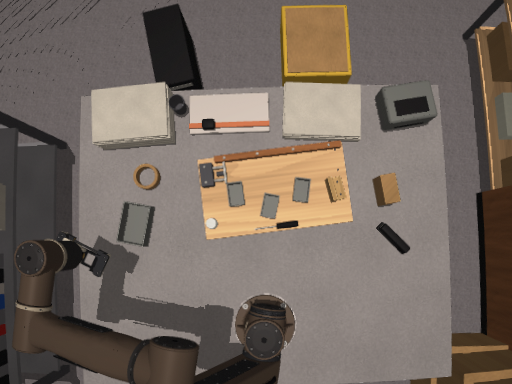

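View pics/scene0.png

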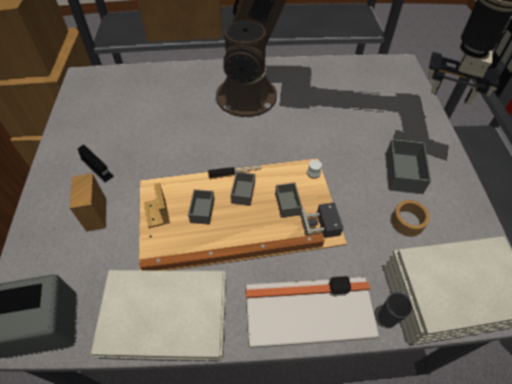

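The top view shows the board at px 200–352 × 142–238, with the stop at (210,175). The bins are at (236,194), (270,206) and (301,190), the bracket at (336,188), and the fence along the far edge. I'll measure these from the point clouds.

```bash
cat > h.py <<'E'
import numpy as np, cv2
from plant import r
def cloud(n):
    c=r.capture(n); z=c["z_map"]; K=np.array([[c["fx"],0,c["cx"]],[0,c["fy"],c["cy"]],[0,0,1]])
    v,u=np.nonzero(z>0)
    p=cv2.undistortPoints(np.c_[u,v].astype(np.float64)[:,None],K,np.array(c["D"]))[:,0]
    d=z[v,u].astype(float); P=np.c_[p*d[:,None],d]
    M=c["cam_to_world"]; return P@M[:3,:3].T+M[:3,3], c["frame"][v,u]
def both():
    a=[cloud(n) for n in("scene","top")]
    return a
E
python3 - <<'E'
from h import *
A=both(); np.savez("c0.npz",Ps=A[0][0],Cs=A[0][1],Pt=A[1][0],Ct=A[1][1])
# ortho images at 2 mm/px: height and colour; x up, y left ; x .3..0.8, y -.45...35
for k,(P,C) in zip("st",A):
    W,H=400,260
    i=((0.8-P[:,0])/.002).astype(int); j=((0.35-P[:,1])/.002).astype(int)
    m=(i>=0)&(i<H)&(j>=0)&(j<W)&(P[:,2]<.2)
    im=np.zeros((H,W),np.uint8); im[i[m],j[m]]=np.clip(P[m,2]*2000+20,0,255)
    co=np.zeros((H,W,3),np.uint8); co[i[m],j[m]]=C[m][:,::-1]
    cv2.imwrite(f"o{k}.png",np.vstack([cv2.cvtColor(cv2.dilate(im,np.ones((2,2))),8),cv2.dilate(co,np.ones((2,2)))]))
a=cv2.imread("os.png");b=cv2.imread("ot.png");cv2.imwrite("pics/ortho.png",np.hstack([a,b]))
E
```

```text
(no output)
```

View pics/ortho.png

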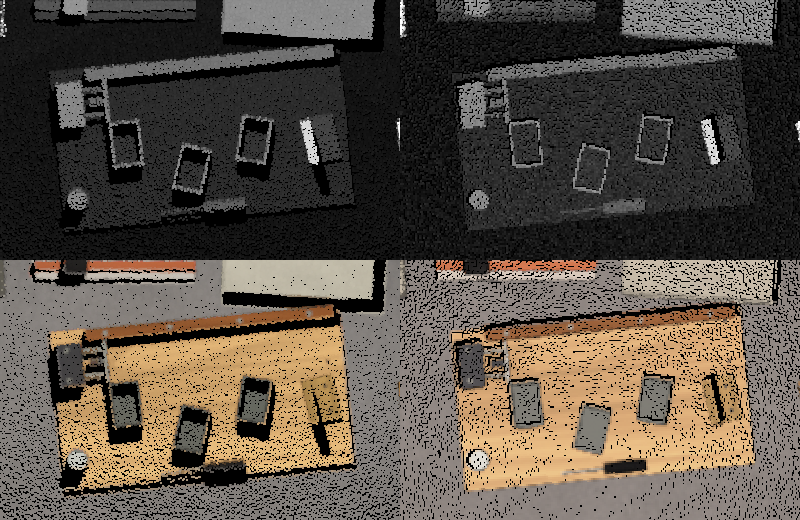

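```bash
cat >> h.py <<'E'
def rect(P,zl,zh,c,rad,pct=1):
    m=(P[:,2]>zl)&(P[:,2]<zh)&(np.hypot(P[:,0]-c[0],P[:,1]-c[1])<rad)
    Q=P[m,:2].astype(np.float32)
    (cx,cy),(w,h),a=cv2.minAreaRect(Q)
    b=cv2.boxPoints(((cx,cy),(w,h),a)); e=[b[1]-b[0],b[2]-b[1]]
    L=max(e,key=np.linalg.norm); th=np.degrees(np.arctan2(L[1],L[0]))
    th=(th+90)%180-90
    return np.round([cx,cy,max(w,h),min(w,h),th,len(Q)],4)
E
python3 - <<'E'
from h import *
d=np.load("c0.npz")
for k in "st":
    P=d["P"+k]; C=d["C"+k].astype(int)
    m=(abs(P[:,0]-.52)<.02)&(abs(P[:,1]+.33)<.03);print(k,"table z",np.median(P[m,2]))
    m=(abs(P[:,0]-.6)<.02)&(abs(P[:,1])<.05);print("board z",np.median(P[m,2]))
    wood=(C[:,0]-C[:,2]>35)
    Q=P[wood|(P[:,2]>.02)]
    print("board",rect(Q[(Q[:,0]<.715)],.007,.08,(.53,-.05),.36))
    for nm,c in dict(b1=(.515,.10),b2=(.465,-.03),b3=(.52,-.16)).items(): print(nm,rect(P,.045,.07,c,.075))
    print("br",rect(P,.085,.11,(.51,-.27),.09), rect(P,.02,.032,(.525,-.31),.05))
    print("fence",rect(P,.042,.053,(.69,-.08),.32), end=" ")
    m=(P[:,2]>.040)&(P[:,2]<.055)&(P[:,1]<.14)&(P[:,1]>-.3); 
    f=np.poly1d([0.087,0.687]); y=P[m,1];x=P[m,0];mm=abs(x-f(y))<.03
    y,x=y[mm],x[mm]
    # front edge by bins of y
    e=[(yy+.01,np.percentile(x[(y>yy)&(y<yy+.02)],3),np.percentile(x[(y>yy)&(y<yy+.02)],97)) for yy in np.arange(-.28,.12,.02)]
    e=np.array(e);print("front",np.polyfit(e[:,0],e[:,1],1),"back",np.polyfit(e[:,0],e[:,2],1))
    print("plate",rect(P,.045,.0565,(.59,.137),.045), "hous",rect(P,.05,.065,(.6,.21),.05))
    print("jar",rect(P,.05,.062,(.4,.195),.04),"drv",rect(P,.02,.05,(.385,-.08),.13))
E
```

```text
s table z 0.013237172554260823
board z 0.011891438145828825
board [ 5.25900e-01 -5.30000e-02  5.81700e-01  3.24900e-01 -8.43081e+01
  1.67570e+04]
b1 [5.2460e-01 1.0130e-01 1.1880e-01 6.4400e-02 6.7956e+00 2.7200e+02]
b2 [ 4.63800e-01 -3.30000e-02  9.30000e-02  6.07000e-02 -1.28706e+01
  2.14000e+02]
b3 [ 5.2150e-01 -1.5740e-01  9.3000e-02  6.1600e-02 -8.5445e+00  2.4300e+02]
br [ 5.17100e-01 -2.68800e-01  9.29000e-02  1.84000e-02  1.34108e+01
  1.92000e+02] [ 5.25400e-01 -3.01500e-01  9.15000e-02  4.43000e-02  1.43772e+01
  3.49000e+02]
fence [ 6.75200e-01 -5.58000e-02  5.79900e-01  4.94700e-01 -7.37197e+01
  2.44000e+03] front [-0.05648176  0.6639482 ] back [-0.07318627  0.68161962]
plate [5.89200e-01 1.38400e-01 8.61000e-02 3.19000e-02 2.26462e+01 1.12000e+02] hous [5.9410e-01 2.0960e-01 8.6800e-02 5.1400e-02 5.7324e+00 4.7900e+02]
jar [ 4.0180e-01  1.9540e-01  3.8400e-02  3.7600e-02 -5.0331e+00  1.1300e+02] drv [ 4.4410e-01 -7.1000e-02  2.0370e-01  1.3270e-01 -8.6834e+01  5.7200e+02]
t table z 0.018630916148419274
board z 0.012387354899513814
board [ 5.28300e-01 -6.87000e-02  6.1
[... 212 characters left out ...]
3 [ 5.2110e-01 -1.5620e-01  9.3300e-02  6.0700e-02 -9.8177e+00  9.9000e+01]
br [ 5.17100e-01 -2.69600e-01  8.88000e-02  1.99000e-02  1.26831e+01
  1.27000e+02] [ 5.23400e-01 -3.06600e-01  9.05000e-02  7.62000e-02  4.59953e+01
  1.80000e+02]
fence [ 6.53700e-01 -9.47000e-02  6.32900e-01  5.17300e-01 -6.66238e+01
  1.16000e+03] front [-0.04012146  0.66356961] back [-0.06727661  0.67996999]
plate [5.8500e-01 1.5150e-01 8.5100e-02 5.5200e-02 1.9837e+01 6.3000e+01] hous [5.9430e-01 2.0100e-01 8.3700e-02 6.1800e-02 5.6259e+00 2.5500e+02]
jar [4.00900e-01 1.92900e-01 3.63000e-02 3.29000e-02 4.37827e+01 6.10000e+01] drv [ 4.40800e-01 -7.25000e-02  2.46400e-01  1.46300e-01 -8.41396e+01
  3.45000e+02]
```

```bash
python3 - <<'E'
from h import *
d=np.load("c0.npz")
t=np.radians(5.68);R=np.array([[np.cos(t),-np.sin(t)],[np.sin(t),np.cos(t)]]);o=np.array([.5448,-.0411])
for k in "st":
    P=d["P"+k]; J=np.c_[(P[:,:2]-o)@R,P[:,2]]
    m=(J[:,2]>.038)&(J[:,2]<.056)&(abs(J[:,0]-.127)<.025)&(abs(J[:,1]+.04)<.23); x,y=J[m,0],J[m,1]
    print(k,"z",np.median(J[m,2]))
    e=[]
    for yy in np.arange(-.26,.18,.02):
        s=np.sort(x[(y>yy)&(y<yy+.02)]); e.append((yy+.01,s[:4].mean(),s[-4:].mean()))
    e=np.array(e);print("front",np.polyfit(e[:,0],e[:,1],1),"back",np.polyfit(e[:,0],e[:,2],1))
    print("fence y ends",np.percentile(J[(J[:,2]>.038)&(J[:,2]<.056)&(abs(J[:,0]-.127)<.01)&(abs(J[:,1])<.33),1],[.5,99.5]))
    print("hous",rect(J,.05,.065,(.07,.245),.06))
    q=J[(J[:,2]>.042)&(J[:,2]<.0565)&(abs(J[:,0]-.07)<.03)&(abs(J[:,1]-.174)<.012)]; print("plate",np.percentile(q[:,1],[2,50,98]),len(q))
    # board edges with table
    q=J[(J[:,2]>.008)&(J[:,2]<.016)&(abs(J[:,1])<.05)]; print("front edge",np.percentile(q[q[:,0]<-.1][:,0],.3))
    q=J[(J[:,2]>.008)&(J[:,2]<.016)&(abs(J[:,0])<.1)&(abs(J[:,1])<.4)]; print("y ends",np.percentile(q[:,1],[.1,99.9]))
    jb=(np.array([.517,.105])-o)@R
    print("b1",rect(J,.047,.07,jb,.058),"b2",rect(J,.047,.07,(np.array([.4635,-.0325])-o)@R,.06),"b3",rect(J,.047,.07,(np.array([.5213,-.157])-o)@R,.06))
    print("br",rect(J,.088,.11,(np.array([.517,-.269])-o)@R,.06))
E
```

```text
s z 0.04637343974435615
front [-0.00378765  0.11506734] back [0.00266097 0.14022927]
fence y ends [-0.28619034  0.20824861]
hous [7.160e-02 2.446e-01 9.120e-02 5.140e-02 5.240e-02 5.050e+02]
plate [0.1694344  0.17295634 0.18330749] 70
front edge -1.2613872581050258
y ends [-0.29986822  0.27938542]
b1 [-1.2400e-02  1.4250e-01  1.0310e-01  6.3300e-02  1.9825e+00  2.2600e+02] b2 [-7.98000e-02  1.60000e-02  9.30000e-02  6.07000e-02 -1.85506e+01
  1.99000e+02] b3 [-3.47000e-02 -1.13400e-01  9.30000e-02  6.16000e-02 -1.42245e+01
  2.25000e+02]
br [-5.0100e-02 -2.2380e-01  9.2900e-02  1.8400e-02  7.7308e+00  1.8400e+02]
t z 0.04728009909690778
front [0.00861266 0.11402245] back [0.00728701 0.13756987]
fence y ends [-0.29067657  0.20274118]
hous [ 6.990e-02  2.312e-01  9.020e-02  7.130e-02 -5.410e-02  2.760e+02]
plate [0.16943335 0.17395884 0.18498541] 35
front edge -0.7733649498940972
y ends [-0.39264007  0.39063824]
b1 [-1.350e-02  1.450e-01  1.016e-01  6.470e-02  3.214e-01  1.010e+02] b2 [-8.00000e-02  1.69000e-02  9.04000e-02  5.99000e-02 -1.85835e+01
  8.60000e+01] b3 [-3.50000e-02 -1.12200e-01  9.33000e-02  6.07000e-02 -1.54977e+01
  9.90000e+01]
br [-5.0100e-02 -2.2460e-01  8.8800e-02  1.9900e-02  7.0031e+00  1.2300e+02]
```

```bash
cat >> h.py <<'E'
from scipy.spatial.transform import Rotation as Ro
O=np.array([.5448,-.0411]);YAW=5.68
t_=np.radians(YAW);RJ=np.array([[np.cos(t_),-np.sin(t_)],[np.sin(t_),np.cos(t_)]])
def toj(P): return np.c_[(P[:,:2]-O)@RJ,P[:,2]]
def wp(x,y): return O+RJ@np.array([x,y])
def delta(tgts,p0=None,e0=None):
    "tgts: list of (jig x, jig y, z, tool yaw in jig frame) -> row in tool axes"
    s=r.get_state(); p=np.array(p0 if p0 is not None else s["tcp_pos"]); e=e0 if e0 is not None else s["eef_rot"]
    R=Ro.from_euler("xyz",e,degrees=True)
    for x,y,z,psi in tgts:
        q=np.r_[wp(x,y),z]; Rt=Ro.from_euler("xyz",[180,0,psi+YAW],degrees=True)
        rv=(R.inv()*Rt).as_rotvec(degrees=True); print(np.round(R.inv().apply(q-p),4),np.round(rv,2))
def st():
    s=r.get_state(); j=toj(s["tcp_pos"][None])[0]; f=s["contact_force"]
    print("t",round(s["time_s"],2),"jig",np.round(j,4),"yawj",np.round(s["eef_rot"][2]-YAW,2),np.round(s["eef_rot"][:2],2),"Fj",np.round(np.r_[f[:2]@RJ,f[2]],1),"w",round(s["gripper_width"],4),"g",round(s["gripper_force"],1))
E
python3 - <<'E'
from h import *
d=np.load("c0.npz")
for k in "st":
    J=toj(d["P"+k])
    Q=J[~((J[:,0]>.02)&(J[:,1]>.160))]
    print("b1",rect(Q,.047,.07,(-.018,.138),.06))
    m=(J[:,2]>.019)&(J[:,2]<.07)&(abs(J[:,0]+.155)<.025)&(abs(J[:,1]+.02)<.12)
    q=J[m]
    for y in np.arange(-.12,.1,.02):
        s=q[(q[:,1]>y)&(q[:,1]<y+.02)]
        if len(s)>3: print(round(y+.01,2),np.round(np.percentile(s[:,0],[5,95]),3),round(np.percentile(s[:,2],90),3))
# front wall centre of b1 (th 1), b2 (-18.6), b3 (-14.8)
for n,(x,y,th) in dict(b1=(-.017,.138,1),b2=(-.08,.0165,-18.6),b3=(-.035,-.113,-14.8)).items():
    a=np.radians(th); g=(x-.043*np.cos(a),y-.043*np.sin(a)); print(n,np.round(g,4)); delta([(*g,.12,th-90)],[.3,.605,.227],[180,0,-26.344])
E
```

```text
b1 [-1.800e-02  1.422e-01  9.410e-02  6.080e-02  1.693e-01  2.060e+02]
-0.09 [-0.164 -0.149] 0.037
-0.07 [-0.169 -0.149] 0.037
-0.05 [-0.167 -0.148] 0.04
-0.03 [-0.165 -0.149] 0.038
-0.01 [-0.167 -0.15 ] 0.038
0.01 [-0.163 -0.132] 0.045
0.03 [-0.164 -0.158] 0.029
0.05 [-0.163 -0.157] 0.03
0.07 [-0.164 -0.159] 0.029
0.09 [-0.165 -0.159] 0.027
b1 [-1.810e-02  1.425e-01  9.240e-02  6.020e-02 -4.497e-01  9.000e+01]
-0.11 [-0.174 -0.138] 0.022
-0.09 [-0.167 -0.139] 0.04
-0.07 [-0.176 -0.142] 0.042
-0.05 [-0.172 -0.15 ] 0.042
-0.03 [-0.172 -0.149] 0.041
-0.01 [-0.172 -0.145] 0.04
0.01 [-0.169 -0.136] 0.034
0.03 [-0.177 -0.136] 0.037
0.05 [-0.165 -0.139] 0.031
0.07 [-0.166 -0.134] 0.028
0.09 [-0.174 -0.152] 0.03
b1 [-0.06    0.1372]
[0.3824 0.3858 0.107 ] [ 0.   -0.   56.98]
b2 [-0.1208  0.0302]
[0.3877 0.5088 0.107 ] [ 0.   -0.   76.58]
b3 [-0.0766 -0.102 ]
[0.4953 0.5975 0.107 ] [ 0.   -0.   72.78]
```

```bash
python3 - <<'E'
from h import *
delta([(-.061,.1415,.12,-90),(-.061,.1415,.027,-90)],[.3,.605,.227],[180,0,-26.344])
E
```

```text
[0.3793 0.3827 0.107 ] [ 0.   -0.   57.98]
[0.3793 0.3827 0.2   ] [ 0.   -0.   57.98]
```
.54 m total; 13+ rows. Two commands of 12... first command: go 12 rows direct target, then repeat. Since deltas limited, write final target each row? "each a pose to reach; what a row does not reach only later rows make up." So repeat target. Nice.

Units first: shifts go in units of 20 mm and turns go in units of 2 degrees. So 0.36 m is 18, 0.05 m is 2.5, 55 degrees is 27.5.

```bash
python3 drive.py '[{"d": [18,18,2.5],"r": [0,0,27.5]},{"d": [18,18,2.5],"r": [0,0,27.5]},{"d": [18,18,2.5],"r": [0,0,27.5]},{"d": [18,18,2.5],"r": [0,0,27.5]},{"d": [18,18,2.5],"r": [0,0,27.5]},{"d": [18,18,2.5],"r": [0,0,27.5]},{"d": [18,18,2.5],"r": [0,0,27.5]},{"d": [18,18,2.5],"r": [0,0,27.5]},{"d": [18,18,2.5],"r": [0,0,27.5]},{"d": [18,18,2.5],"r": [0,0,27.5]},{"d": [18,18,2.5],"r": [0,0,27.5]},{"d": [18,18,2.5],"r": [0,0,27.5]}]' 0.024 20
python3 - <<'E'
from h import *
st();delta([(-.061,.1415,.10,-90),(-.061,.1415,.027,-90)])
E
```

```text
time_s: 1.2
tcp_pos: [0.4588, 0.1315, 0.1778]
eef_rot: [-180.0, 0.0, -81.3]
contact_force: [1.0, -0.1, -0.5]
gripper_width: 0.0244
gripper_force: 0.0
t 1.2 jig [-0.0685  0.1802  0.1778] yawj -87.0 [-1.7996e+02  2.0000e-02] Fj [ 0.9 -0.2 -0.5] w 0.0244 g 0.0
[ 0.0391 -0.0054  0.0778] [-0.04  0.03  3.  ]
[ 0.0392 -0.0053  0.1508] [-0.04  0.03  3.  ]
```

```bash
python3 drive.py '[{"d": [1.95,-0.27,1.5],"r": [0,0,1.5]},{"d": [1.95,-0.27,3.5],"r": [0,0,1.5]},{"d": [1.95,-0.27,4.5],"r": [0,0,1.5]},{"d": [1.95,-0.27,5.5],"r": [0,0,1.5]},{"d": [1.95,-0.27,6.5],"r": [0,0,1.5]},{"d": [1.95,-0.27,7.5],"r": [0,0,1.5]},{"d": [1.95,-0.27,7.5],"r": [0,0,1.5]},{"d": [1.95,-0.27,7.5],"r": [0,0,1.5]}]'
python3 drive.py '[{},{},{},{}]' 0 20
python3 - <<'E'
from h import *
st()
c=r.capture("scene");cv2.imwrite("pics/g1.png",cv2.resize(c["frame"][120:280,120:360,::-1],None,fx=3,fy=3,interpolation=3))
E
```

```text
time_s: 1.87
tcp_pos: [0.4693, 0.0952, 0.0272]
eef_rot: [179.9, -0.1, -84.3]
contact_force: [0.1, 0.4, 0.5]
gripper_width: 0.0238
gripper_force: 0.0
time_s: 2.2
tcp_pos: [0.4702, 0.0959, 0.0287]
eef_rot: [-179.9, 0.0, -84.3]
contact_force: [-3.2, 1.6, 8.2]
gripper_width: 0.0038
gripper_force: 20.0
t 2.2 jig [-0.0607  0.1437  0.0287] yawj -90.02 [-1.7993e+02  4.0000e-02] Fj [-3.   1.9  8.2] w 0.0038 g 20.0
```

View pics/g1.png

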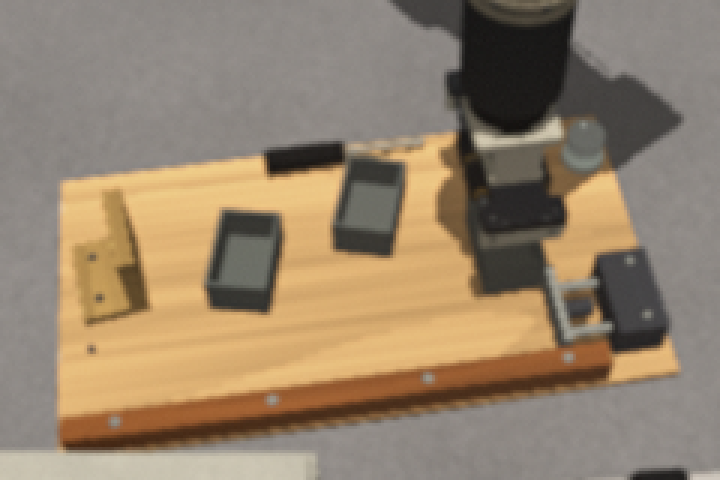

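The bin's front wall is pinched: the fingers are at about (510,220) and the opening reads 4 mm. Next I lift it slightly, move it sideways clear of the plate and run it to the fence.

```bash
python3 drive.py '[{"d": [0.2,0,-0.3]},{"d": [0.45,0,-0.3]},{"d": [0.45,-1,-0.3]},{"d": [0.45,-2,-0.3]},{"d": [0.45,-3,-0.3]},{"d": [0.45,-3.75,-0.3]},{"d": [0.45,-4,-0.1]},{"d": [0.45,-4,0]}]' 
python3 drive.py '[{"d": [0,-0.15,0]},{"d": [0,-0.3,0]},{"d": [0,-0.4,0]},{"d": [0,-0.5,0]},{"d": [0,-0.5,0]}]'
python3 -c "
from h import *
st()"
```

```text
time_s: 2.92
tcp_pos: [0.5528, 0.0946, 0.0285]
eef_rot: [-179.8, 0.0, -84.3]
contact_force: [-1.9, -1.8, 24.3]
gripper_width: 0.0036
gripper_force: 20.0
time_s: 3.33
tcp_pos: [0.5573, 0.0946, 0.0285]
eef_rot: [179.8, -0.0, -84.4]
contact_force: [-13.9, 1.2, 18.9]
gripper_width: 0.0038
gripper_force: 20.0
t 3.33 jig [0.0258 0.1338 0.0285] yawj -90.05 [ 1.7977e+02 -4.0000e-02] Fj [-13.7   2.6  18.9] w 0.0038 g 20.0
```

```bash
python3 drive.py '[{"d": [0,0,-0.075]},{"d": [0,0,-0.075]},{"d": [0,0,-0.075]}]' 0.018 
python3 drive.py '[{"d": [0,0,-1]},{"d": [0,0,-2.5]},{"d": [0,0,-3.5]},{"d": [0,0,-3.5]}]'
python3 -c "
from h import *
st()
a=np.radians(-18.6);b=np.radians(-14.8)
delta([(-.0785-.043*np.cos(a),.0165-.043*np.sin(a),.1,-108.6)])
A=both()
for P,C in A:
  J=toj(P); Q=J[~((J[:,1]>.162))]; print(rect(Q,.049,.062,(.068,.134),.054))"
```

```text
time_s: 3.58
tcp_pos: [0.56, 0.0954, 0.0293]
eef_rot: [-180.0, 0.0, -84.3]
contact_force: [0.5, -0.2, -0.6]
gripper_width: 0.0164
gripper_force: 0.0
time_s: 3.92
tcp_pos: [0.5628, 0.0964, 0.1034]
eef_rot: [-179.6, 0.1, -84.3]
contact_force: [0.5, 0.6, 0.2]
gripper_width: 0.0179
gripper_force: 0.0
t 3.92 jig [0.0316 0.1351 0.1034] yawj -89.98 [-1.7962e+02  1.0000e-01] Fj [0.6 0.5 0.2] w 0.0179 g 0.0
[0.1048 0.1509 0.0022] [-0.36  0.16 18.62]
[7.120e-02 1.317e-01 9.440e-02 6.030e-02 1.119e-01 1.560e+02]
[0.0391 0.1026 0.     0.     0.     1.    ]
```

In the tool's units: 0.152 m is 7.6, 0.105 m is 5.25, 14 degrees is 7.

```bash
python3 drive.py '[{"d": [1.5,2,0],"r": [0,0,3.5]},{"d": [3,4,0],"r": [0,0,7]},{"d": [4.5,6,0],"r": [0,0,9.3]},{"d": [5.25,7.6,0],"r": [0,0,9.3]},{"d": [5.25,7.6,0],"r": [0,0,9.3]},{"d": [5.25,7.6,0],"r": [0,0,9.3]},{"d": [5.25,7.6,0],"r": [0,0,9.3]}]' 0.014
python3 -c "
from h import *
st()
delta([(-.1203,.0302,.032,-108.6)])"
```

```text
time_s: 4.6
tcp_pos: [0.4183, -0.0247, 0.0987]
eef_rot: [180.0, -0.0, -103.0]
contact_force: [-0.0, 0.1, -0.6]
gripper_width: 0.0141
gripper_force: 0.0
t 4.6 jig [-0.1243  0.0289  0.0987] yawj -108.67 [ 1.7997e+02 -2.0000e-02] Fj [-0.   0.1 -0.6] w 0.0141 g 0.0
[-0.0026 -0.0034  0.0667] [ 0.03 -0.02 -0.07]
```

```bash
python3 drive.py '[{"d": [-0.13,-0.17,0]},{"d": [-0.13,-0.17,1]},{"d": [-0.13,-0.17,2]},{"d": [-0.13,-0.17,2.75]},{"d": [-0.13,-0.17,3.3]},{"d": [-0.13,-0.17,3.3]}]'
python3 drive.py '[{},{},{},{}]' 0 20
python3 -c "
from h import *
st()
delta([(.015,.067,.034,-90),(.024,.067,.032,-90)])"
```

```text
time_s: 5.1
tcp_pos: [0.4228, -0.022, 0.0307]
eef_rot: [179.8, -0.1, -102.9]
contact_force: [-0.2, 0.5, 0.0]
gripper_width: 0.0141
gripper_force: 0.0
time_s: 5.43
tcp_pos: [0.4239, -0.0218, 0.0337]
eef_rot: [-180.0, 0.0, -102.9]
contact_force: [0.2, -0.7, -0.9]
gripper_width: 0.0035
gripper_force: 20.0
t 5.43 jig [-0.1184  0.0311  0.0337] yawj -108.62 [-1.7995e+02  4.0000e-02] Fj [ 0.2 -0.7 -0.9] w 0.0035 g 20.0
[-7.66e-02 -1.15e-01 -1.00e-04] [ -0.06   0.03 -18.62]
[-0.0795 -0.1235  0.0019] [ -0.06   0.03 -18.62]
```

In the tool's units: -0.115 m is -5.75, -0.108 m is -5.4, -6 degrees is -3.

```bash
python3 drive.py '[{"d": [0,0,-0.3]},{"d": [-0.5,-1,-0.35],"r": [0,0,-3]},{"d": [-1.25,-2.25,-0.35],"r": [0,0,-6]},{"d": [-2.5,-3.5,-0.35],"r": [0,0,-9.3]},{"d": [-3.83,-4.5,-0.35],"r": [0,0,-9.3]},{"d": [-3.83,-5.4,-0.35],"r": [0,0,-9.3]},{"d": [-3.83,-5.75,-0.25],"r": [0,0,-9.3]},{"d": [-3.83,-5.75,0],"r": [0,0,-9.3]},{"d": [-3.83,-5.75,0],"r": [0,0,-9.3]}]'
python3 -c "
from h import *
st()
delta([(.015,.067,.034,-90),(.029,.067,.034,-90)])"
```

```text
time_s: 6.18
tcp_pos: [0.5526, 0.0265, 0.0331]
eef_rot: [-180.0, 0.0, -84.4]
contact_force: [-0.9, 0.5, -0.2]
gripper_width: 0.0035
gripper_force: 20.0
t 6.18 jig [0.0144 0.0665 0.0331] yawj -90.07 [-1.7996e+02  1.0000e-02] Fj [-0.8  0.6 -0.2] w 0.0035 g 20.0
[-0.0005 -0.0006 -0.0009] [-0.04  0.01 -0.07]
[-0.0005 -0.0146 -0.0009] [-0.04  0.01 -0.07]
```

In the tool's units: -0.0145 m is -0.725, -0.014 m is -0.7.

```bash
python3 drive.py '[{"d": [0,-0.2,0]},{"d": [0,-0.4,0]},{"d": [0,-0.55,0]},{"d": [0,-0.65,0]},{"d": [0,-0.7,0]},{"d": [0,-0.725,0]}]'
python3 -c "
from h import *
st()"
python3 drive.py '[{"d": [0,0,-0.05]},{"d": [0,0,-0.05]},{"d": [0,0,-0.05]}]' 0.018 
python3 drive.py '[{"d": [0,0,-1]},{"d": [0,0,-2.5]},{"d": [0,0,-3.5]},{"d": [0,0,-3.5]}]'
python3 -c "
from h import *
st()
b=np.radians(-14.8)
delta([(-.0345-.043*np.cos(b),-.1127-.043*np.sin(b),.1,-104.8)])"
```

```text
time_s: 6.68
tcp_pos: [0.5638, 0.0277, 0.0331]
eef_rot: [179.7, -0.0, -84.4]
contact_force: [-13.9, 3.3, 11.6]
gripper_width: 0.004
gripper_force: 20.0
t 6.68 jig [0.0257 0.0666 0.0331] yawj -90.07 [ 1.7968e+02 -2.0000e-02] Fj [-13.6   4.6  11.6] w 0.004 g 20.0
time_s: 6.93
tcp_pos: [0.5676, 0.0284, 0.0345]
eef_rot: [-179.9, 0.0, -84.3]
contact_force: [0.3, 0.5, -0.7]
gripper_width: 0.0165
gripper_force: 0.0
time_s: 7.27
tcp_pos: [0.5703, 0.0289, 0.1089]
eef_rot: [-179.6, 0.1, -84.3]
contact_force: [1.4, -0.1, 0.6]
gripper_width: 0.0181
gripper_force: 0.0
t 7.27 jig [0.0323 0.0671 0.1089] yawj -89.97 [-1.7955e+02  5.0000e-02] Fj [ 1.4 -0.3  0.6] w 0.0181 g 0.0
[0.1688 0.1085 0.0079] [-0.44  0.11 14.83]
```

In the tool's units: 0.168 m is 8.4, 0.135 m is 6.75, 14.8 degrees is 7.4.

```bash
python3 drive.py '[{"d": [1.5,1,0],"r": [0,0,3.5]},{"d": [3.25,2.1,0],"r": [0,0,7]},{"d": [5,3.25,0],"r": [0,0,7.4]},{"d": [6.75,4.35,0],"r": [0,0,7.4]},{"d": [8.4,5.4,0],"r": [0,0,7.4]},{"d": [8.4,5.4,0],"r": [0,0,7.4]},{"d": [8.4,5.4,0],"r": [0,0,7.4]}]' 0.018
python3 -c "
from h import *
st()
b=np.radians(-14.8)
delta([(-.0345-.043*np.cos(b),-.1127-.043*np.sin(b),.032,-104.8)])"
```

```text
time_s: 7.85
tcp_pos: [0.4754, -0.1513, 0.1043]
eef_rot: [-180.0, 0.0, -99.3]
contact_force: [0.6, -0.6, -0.0]
gripper_width: 0.018
gripper_force: 0.0
t 7.85 jig [-0.08   -0.1028  0.1043] yawj -105.02 [-1.7996e+02  1.0000e-02] Fj [ 0.6 -0.7 -0. ] w 0.018 g 0.0
[-0.0021 -0.0035  0.0723] [-0.04  0.01 -0.22]
```

In the tool's units: 0.071 m is 3.55, 0.06 m is 3.

```bash
python3 drive.py '[{"d": [-0.1,-0.15,1]},{"d": [-0.1,-0.15,2]},{"d": [-0.1,-0.15,3]},{"d": [-0.1,-0.15,3.55]},{"d": [-0.1,-0.15,3.55]}]'
python3 drive.py '[{},{},{},{}]' 0 20
python3 -c "
from h import *
st()
delta([(.015,.0015,.034,-90)])"
```

```text
time_s: 8.27
tcp_pos: [0.4785, -0.1473, 0.0308]
eef_rot: [179.8, -0.0, -99.1]
contact_force: [-0.0, 0.7, 0.2]
gripper_width: 0.018
gripper_force: 0.0
time_s: 8.6
tcp_pos: [0.4802, -0.1479, 0.0341]
eef_rot: [-179.9, 0.0, -99.1]
contact_force: [0.3, 1.4, 1.0]
gripper_width: 0.0041
gripper_force: 20.0
t 8.6 jig [-0.0749 -0.0999  0.0341] yawj -104.8 [-1.799e+02  2.000e-02] Fj [0.5 1.3 1. ] w 0.0041 g 20.0
[-0.1209 -0.061   0.0002] [-1.10e-01  1.00e-02 -1.48e+01]
```

In the tool's units: -0.1 m is -5, -0.02 m is -1, -14.8 degrees is -7.4.

```bash
python3 drive.py '[{"d": [0,0,-0.3]},{"d": [-1,-0.5,-0.35],"r": [0,0,-3]},{"d": [-2.25,-1.25,-0.35],"r": [0,0,-6]},{"d": [-3.75,-1.9,-0.35],"r": [0,0,-7.4]},{"d": [-5,-2.5,-0.35],"r": [0,0,-7.4]},{"d": [-5.75,-2.9,-0.35],"r": [0,0,-7.4]},{"d": [-6.05,-3.05,-0.25],"r": [0,0,-7.4]},{"d": [-6.05,-3.05,0],"r": [0,0,-7.4]},{"d": [-6.05,-3.05,0],"r": [0,0,-7.4]}]'
python3 -c "
from h import *
st()
delta([(.015,.002,.034,-90)])"
python3 drive.py '[{"d": [0,-0.2,0]},{"d": [0,-0.4,0]},{"d": [0,-0.55,0]},{"d": [0,-0.65,0]},{"d": [0,-0.7,0]},{"d": [0,-0.725,0]}]'
python3 -c "
from h import *
st()"
```

```text
time_s: 9.35
tcp_pos: [0.5595, -0.0382, 0.0333]
eef_rot: [-179.9, 0.0, -84.3]
contact_force: [1.3, 0.3, 1.1]
gripper_width: 0.004
gripper_force: 20.0
t 9.35 jig [0.0149 0.0014 0.0333] yawj -89.99 [-1.7991e+02  1.0000e-02] Fj [1.3 0.2 1.1] w 0.004 g 20.0
[-0.0006 -0.0001 -0.0007] [-0.09  0.01  0.01]
time_s: 9.85
tcp_pos: [0.5701, -0.0382, 0.0333]
eef_rot: [179.7, -0.0, -84.4]
contact_force: [-13.8, 1.2, 16.6]
gripper_width: 0.0041
gripper_force: 20.0
t 9.85 jig [0.0255 0.0004 0.0333] yawj -90.1 [ 1.7968e+02 -3.0000e-02] Fj [-13.6   2.6  16.6] w 0.0041 g 20.0
```

In the tool's units: -0.001 m is -0.05.

```bash
python3 drive.py '[{"d": [0,0,-0.05]},{"d": [0,0,-0.05]},{"d": [0,0,-0.05]}]' 0.018 
python3 drive.py '[{"d": [0,0,-1]},{"d": [0,0,-2.5]},{"d": [1,0.5,-4.5],"r": [0,0,2.5]},{"d": [3,1.5,-6],"r": [0,0,6]},{"d": [5,3,-6],"r": [0,0,9.5]},{"d": [7,4,-6],"r": [0,0,13]},{"d": [9,5.5,-6],"r": [0,0,16.5]},{"d": [10.5,5.5,-6],"r": [0,0,20]},{"d": [11.2,5.75,-6],"r": [0,0,23.5]},{"d": [11.2,5.75,-6],"r": [0,0,27]},{"d": [11.2,5.75,-6],"r": [0,0,30.5]},{"d": [11.2,5.75,-6],"r": [0,0,34]}]' 0.05
python3 -c "
from h import *
st()
A=both()
for P,C in A:
  J=toj(P)
  print('br',rect(J,.088,.105,(-.05,-.224),.06))
  for y in (.132,.066,.001): print(rect(J[abs(J[:,1]-y)<.033],.05,.062,(.068,y),.06))
delta([(-.05,-.2242,.1,-172.6),(-.05,-.2242,.064,-172.6)])
c=r.capture('scene');cv2.imwrite('pics/m.png',cv2.resize(c['frame'][120:280,120:360,::-1],None,fx=3,fy=3,interpolation=3))
"
```

```text
time_s: 10.1
tcp_pos: [0.5736, -0.0372, 0.0342]
eef_rot: [-180.0, 0.0, -84.4]
contact_force: [0.5, 0.3, 0.1]
gripper_width: 0.016
gripper_force: 0.0
time_s: 11.1
tcp_pos: [0.4807, -0.2723, 0.154]
eef_rot: [-180.0, 0.0, -152.8]
contact_force: [0.4, -0.0, -0.1]
gripper_width: 0.0503
gripper_force: 0.0
t 11.1 jig [-0.0867 -0.2237  0.154 ] yawj -158.5 [-1.7999e+02  2.0000e-02] Fj [ 0.4 -0.1 -0.1] w 0.0503 g 0.0
br [-4.9600e-02 -2.2340e-01  9.2600e-02  1.8400e-02  8.1022e+00  1.8500e+02]
[ 7.240e-02  1.369e-01  9.680e-02  5.520e-02 -3.869e-01  1.460e+02]
[ 7.450e-02  6.410e-02  1.035e-01  6.010e-02 -2.365e-01  1.970e+02]
[ 7.410e-02 -2.400e-03  1.042e-01  5.920e-02 -4.791e-01  1.780e+02]
br [0. 0. 0. 0. 0. 0.]
[ 7.5300e-02  1.3640e-01  1.0200e-01  6.1800e-02 -6.0386e+00  7.0000e+01]
[7.4600e-02 6.4500e-02 9.9200e-02 6.1800e-02 1.9095e+00 7.9000e+01]
[ 1.06100e-01  6.40000e-03  7.46000e-02  4.06000e-02 -5.45018e+01
  3.70000e+01]
[-0.0334 -0.0145  0.054 ] [-1.00e-02  1.00e-02  1.44e+01]
[-0.0334 -0.0145  0.09  ] [-1.00e-02  1.00e-02  1.44e+01]
```

View pics/m.png

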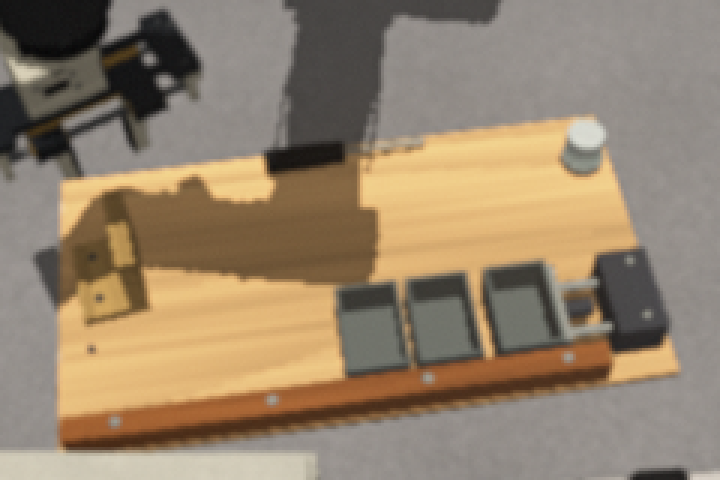

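The scene view shows three bins square to the fence, at about (370,320), (445,310) and (525,300), with small gaps between them. Next is the bracket at (115,255).

In the tool's units: 0.09 m is 4.5, 0.08 m is 4, 14 degrees is 7.

```bash
python3 drive.py '[{"d": [-0.85,-0.35,0],"r": [0,0,3.5]},{"d": [-1.675,-0.74,0],"r": [0,0,7]},{"d": [-1.675,-0.74,1],"r": [0,0,7]},{"d": [-1.675,-0.74,2],"r": [0,0,7]},{"d": [-1.675,-0.74,3],"r": [0,0,7]},{"d": [-1.675,-0.74,4],"r": [0,0,7]},{"d": [-1.675,-0.74,4.5],"r": [0,0,7]},{"d": [-1.675,-0.74,4.5],"r": [0,0,7]}]'
python3 -c "
from h import *
st()"
python3 drive.py '[{},{},{},{},{},{}]' 0 45
python3 -c "
from h import *
st();delta([(.066,-.06,.066,180),(.0675,-.05,.066,180)])"
```

```text
time_s: 11.92
tcp_pos: [0.5161, -0.2682, 0.0618]
eef_rot: [179.9, -0.2, -166.2]
contact_force: [-0.2, 0.5, 0.2]
gripper_width: 0.0501
gripper_force: 0.0
t 11.92 jig [-0.051  -0.2231  0.0618] yawj -171.85 [179.89  -0.21] Fj [-0.1  0.5  0.2] w 0.0501 g 0.0
time_s: 12.42
tcp_pos: [0.5178, -0.2688, 0.0649]
eef_rot: [-180.0, 0.1, -166.3]
contact_force: [-0.2, 0.6, 2.5]
gripper_width: 0.018
gripper_force: 45.0
t 12.42 jig [-0.0494 -0.2239  0.0649] yawj -172.01 [-1.7997e+02  7.0000e-02] Fj [-0.2  0.6  2.5] w 0.018 g 45.0
[-0.137   0.1463 -0.001 ] [-0.03  0.07  7.99]
[-0.1399  0.156  -0.001 ] [-0.03  0.07  7.99]
```

```bash
python3 drive.py '[{"d": [0,0,-0.3]},{"d": [-1,1,-0.35],"r": [0,0,2]},{"d": [-2.25,2.35,-0.35],"r": [0,0,4]},{"d": [-3.5,3.75,-0.35],"r": [0,0,4]},{"d": [-4.75,5,-0.35],"r": [0,0,4]},{"d": [-5.75,6.15,-0.35],"r": [0,0,4]},{"d": [-6.4,6.9,-0.35],"r": [0,0,4]},{"d": [-6.65,7.3,-0.3],"r": [0,0,4]},{"d": [-6.65,7.3,0],"r": [0,0,4]},{"d": [-6.65,7.3,0],"r": [0,0,4]}]'
python3 -c "
from h import *
st();delta([(.0675,-.06,.0655,180)])"
python3 drive.py '[{"d": [-0.1,0,0]},{"d": [-0.2,0,0]},{"d": [-0.25,0,0]},{"d": [-0.3,0,0]},{"d": [-0.3,0,0]}]'
python3 -c "
from h import *
st()"
```

```text
time_s: 13.25
tcp_pos: [0.6129, -0.0949, 0.0645]
eef_rot: [-180.0, 0.1, -174.3]
contact_force: [0.1, 0.4, 3.8]
gripper_width: 0.0177
gripper_force: 45.0
t 13.25 jig [ 0.0625 -0.0603  0.0645] yawj -179.94 [-1.8e+02  9.0e-02] Fj [0.1 0.4 3.8] w 0.0177 g 45.0
[-0.005   0.0003 -0.001 ] [-0.    0.09  0.06]
time_s: 13.67
tcp_pos: [0.6174, -0.0963, 0.0646]
eef_rot: [-180.0, -0.0, -174.4]
contact_force: [-1.9, 0.1, 5.2]
gripper_width: 0.0179
gripper_force: 45.0
t 13.67 jig [ 0.0668 -0.0621  0.0646] yawj -180.09 [-1.7998e+02 -5.0000e-02] Fj [-1.9  0.3  5.2] w 0.0179 g 45.0
```

```bash
python3 drive.py '[{"d": [-0.05,0,-0.025]},{"d": [-0.1,0,-0.025]},{"d": [-0.1,0,-0.025]},{"d": [-0.1,0,-0.025]}]'
python3 -c "
from h import *
st()"
python3 drive.py '[{"d": [-0.05,0,0]},{"d": [-0.05,0,0]},{"d": [-0.05,0,0]}]'
python3 -c "
from h import *
st()"
```

```text
time_s: 14.0
tcp_pos: [0.62, -0.0952, 0.0646]
eef_rot: [-180.0, -0.0, -174.4]
contact_force: [0.0, 0.3, 1.5]
gripper_width: 0.0178
gripper_force: 45.0
t 14.0 jig [ 0.0695 -0.0613  0.0646] yawj -180.06 [-1.7999e+02 -2.0000e-02] Fj [0.1 0.3 1.5] w 0.0178 g 45.0
time_s: 14.25
tcp_pos: [0.6203, -0.095, 0.0646]
eef_rot: [-180.0, -0.1, -174.4]
contact_force: [-4.8, -1.2, 3.2]
gripper_width: 0.0174
gripper_force: 45.0
t 14.25 jig [ 0.0698 -0.0611  0.0646] yawj -180.04 [-1.7998e+02 -1.0000e-01] Fj [-4.9 -0.7  3.2] w 0.0174 g 45.0
```

Units first: shifts go in units of 20 mm and turns go in units of 2 degrees. So 0.02 m is 1, 0.018 m is 0.9.

```bash
python3 drive.py '[{"d": [0.075,0.15,0]},{"d": [0.075,0.3,0]},{"d": [0.075,0.45,0]},{"d": [0.075,0.6,0]},{"d": [0.075,0.75,0]},{"d": [0.075,0.9,0]},{"d": [0.075,1,0]},{"d": [0.075,1,0]}]'
python3 -c "
from h import *
st()"
python3 drive.py '[{"d": [0,0.1,0]},{"d": [0,0.2,0]},{"d": [0,0.3,0]},{"d": [0,0.4,0]},{"d": [0,0.4,0]}]'
python3 -c "
from h import *
st()
A=both()
for P,C in A:
  J=toj(P)
  q=J[(J[:,2]>.042)&(J[:,2]<.0565)&(abs(J[:,0]-.07)<.036)&(abs(J[:,1]-.178)<.016)]; print('plate',np.percentile(q[:,1],[5,25,50,75]),len(q))
c=r.capture('scene');cv2.imwrite('pics/p.png',cv2.resize(c['frame'][160:280,180:360,::-1],None,fx=4,fy=4,interpolation=3))
"
```

```text
time_s: 14.92
tcp_pos: [0.6177, -0.0742, 0.0646]
eef_rot: [180.0, -0.0, -174.3]
contact_force: [-0.2, 0.1, -1.8]
gripper_width: 0.0178
gripper_force: 45.0
t 14.92 jig [ 0.0692 -0.0402  0.0646] yawj -179.99 [ 1.7999e+02 -1.0000e-02] Fj [-0.2  0.1 -1.8] w 0.0178 g 45.0
time_s: 15.33
tcp_pos: [0.6168, -0.0666, 0.0646]
eef_rot: [180.0, -0.0, -174.3]
contact_force: [0.0, -0.2, -2.4]
gripper_width: 0.0178
gripper_force: 45.0
t 15.33 jig [ 0.0692 -0.0325  0.0646] yawj -180.02 [ 1.8e+02 -1.0e-02] Fj [ 0.  -0.2 -2.4] w 0.0178 g 45.0
plate [0.16571663 0.16675563 0.1729687  0.17631982] 102Traceback (most recent call last):
  File "<string>", line 7, in <module>
    q=J[(J[:,2]>.042)&(J[:,2]<.0565)&(abs(J[:,0]-.07)<.036)&(abs(J[:,1]-.178)<.016)]; print('plate',np.percentile(q[:,1],[5,25,50,75]),len(q))
                                                                                                    ~~~~~~~~~~~~~^^^^^^^^^^^^^^^^^^^^^
    return _quantile_unchecked(
        a, q, axis, out, overwrite_input, method, keepdims, weights)
    return _ureduce(a,
                    func=_quantile_ureduce_func,
    ...<5 lines>...
                    overwrite_input=overwrite_input,
                    method=method)
    r = func(a, **kwargs)
    result = _quantile(arr,
                       quantiles=q,
    ...<2 lines>...
                       out=out,
                       weights=wgt)
    slices_having_nans = np.isnan(arr[-1, ...])
                                  ~~~^^^^^^^^^
IndexError: index -1 is out of bounds for axis 0 with size 0
```

In the tool's units: 0.01 m is 0.5, 0.008 m is 0.4.

```bash
python3 drive.py '[{"d": [0,0.1,0]},{"d": [0,0.2,0]},{"d": [0,0.3,0]},{"d": [0,0.4,0]},{"d": [0,0.5,0]},{"d": [0,0.5,0]}]'
python3 -c "
from h import *
st()"
python3 drive.py '[{"d": [0,0.1,0]},{"d": [0,0.2,0]},{"d": [0,0.3,0]},{"d": [0,0.3,0]},{"d": [0,0.3,0]}]'
python3 -c "
from h import *
st()
c=r.capture('scene');cv2.imwrite('pics/p.png',cv2.resize(c['frame'][160:280,180:360,::-1],None,fx=4,fy=4,interpolation=3))
"
```

```text
time_s: 15.93
tcp_pos: [0.6159, -0.0564, 0.0647]
eef_rot: [180.0, -0.0, -174.3]
contact_force: [-0.2, -0.3, -2.2]
gripper_width: 0.0178
gripper_force: 45.0
t 15.93 jig [ 0.0692 -0.0223  0.0647] yawj -180.01 [179.99  -0.  ] Fj [-0.2 -0.3 -2.2] w 0.0178 g 45.0
time_s: 16.35
tcp_pos: [0.6153, -0.0508, 0.0647]
eef_rot: [180.0, -0.0, -174.3]
contact_force: [-0.2, -1.2, -0.3]
gripper_width: 0.0172
gripper_force: 45.0
t 16.35 jig [ 0.0692 -0.0166  0.0647] yawj -180.02 [179.99  -0.  ] Fj [-0.3 -1.1 -0.3] w 0.0172 g 45.0
```

View pics/p.png

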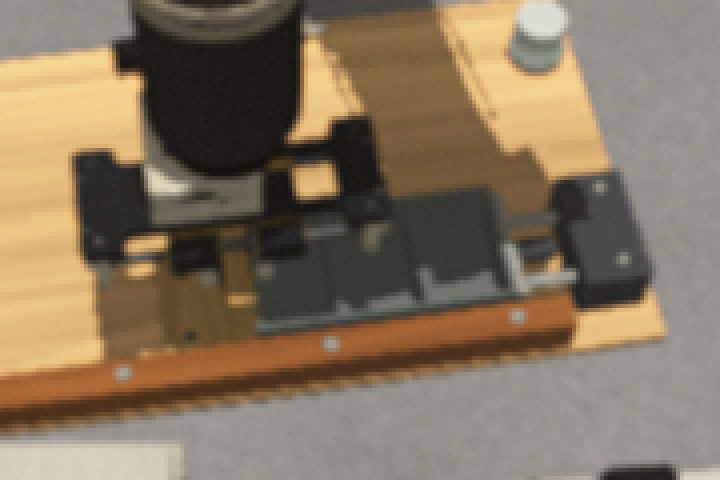

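The row has closed up, with bins at x 255–515 px flush along the fence and the bracket at (235,270). Now I press it onto the spring.

```bash
for i in 1 2; do python3 drive.py '[{"d": [0,0.05,0]},{"d": [0,0.1,0]},{"d": [0,0.15,0]},{"d": [0,0.2,0]},{"d": [0,0.2,0]},{"d": [0,0.2,0]}]' >/dev/null
python3 -c "
from h import *
st()"; done
```

```text
t 16.9 jig [ 0.0692 -0.0132  0.0647] yawj -180.03 [-1.7997e+02 -1.0000e-02] Fj [ 0.1 -5.6 -1.1] w 0.0178 g 45.0
t 17.4 jig [ 0.0692 -0.0098  0.0648] yawj -180.03 [-1.7994e+02 -1.0000e-02] Fj [ 0.6 -6.7 -1.8] w 0.0179 g 45.0
```

In the tool's units: 0.0025 m is 0.125, 0.002 m is 0.1.

```bash
python3 drive.py '[{"d": [0,0.05,0]},{"d": [0,0.1,0]},{"d": [0,0.125,0]},{"d": [0,0.125,0]},{"d": [0,0.125,0]},{"d": [0,0.125,0]}]' >/dev/null
python3 -c "
from h import *
st()
P,C=cloud('scene');J=toj(P)
for y in (.105,.095,.045,.035):
  pass
q=J[(J[:,2]>.014)&(J[:,2]<.07)&(J[:,0]>.035)&(J[:,0]<.10)&(J[:,1]>.15)&(J[:,1]<.25)]
h,e=np.histogram(q[:,1],bins=np.arange(.15,.25,.0025))
for a,b in zip(e,h):
  s=q[(q[:,1]>=a)&(q[:,1]<a+.0025)]; print(round(a,4),b,np.round(np.percentile(s[:,2],[10,50,95]),3) if b else '')
c=r.capture('scene');cv2.imwrite('pics/q.png',cv2.resize(c['frame'][190:260,265:350,::-1],None,fx=8,fy=8,interpolation=2))
"
```

```text
t 17.9 jig [ 0.0691 -0.0077  0.0648] yawj -180.03 [-1.7991e+02 -3.0000e-02] Fj [ 0.1 -9.  -3.2] w 0.0175 g 45.0
0.15 13 [0.015 0.016 0.018]
0.1525 10 [0.015 0.017 0.02 ]
0.155 13 [0.014 0.015 0.017]
0.1575 13 [0.014 0.016 0.019]
0.16 13 [0.014 0.016 0.018]
0.1625 12 [0.015 0.016 0.018]
0.165 12 [0.015 0.016 0.02 ]
0.1675 10 [0.015 0.016 0.017]
0.17 12 [0.015 0.016 0.018]
0.1725 10 [0.014 0.016 0.019]
0.175 67 [0.017 0.035 0.057]
0.1775 33 [0.031 0.053 0.059]
0.18 7 [0.055 0.057 0.057]
0.1825 16 [0.05  0.053 0.055]
0.185 20 [0.05  0.052 0.054]
0.1875 9 [0.048 0.051 0.053]
0.19 2 [0.041 0.042 0.043]
0.1925 10 [0.037 0.038 0.042]
0.195 11 [0.036 0.039 0.044]
0.1975 13 [0.033 0.039 0.042]
0.2 12 [0.016 0.039 0.042]
0.2025 14 [0.034 0.038 0.044]
0.205 10 [0.035 0.038 0.042]
0.2075 10 [0.037 0.04  0.042]
0.21 11 [0.036 0.039 0.043]
0.2125 10 [0.015 0.037 0.042]
0.215 14 [0.033 0.038 0.042]
0.2175 34 [0.034 0.043 0.057]
0.22 49 [0.027 0.051 0.058]
0.2225 16 [0.057 0.058 0.058]
0.225 14 [0.055 0.057 0.059]
0.2275 21 [0.055 0.057 0.06 ]
0.23 18 [0.055 0.058 0.06 ]
0.2325 15 [0.055 0.057 0.06 ]
0.235 16 [0.056 0.057 0.059]
0.2375 20 [0.055 0.057 0.059]
0.24 16 [0.055 0.057 0.059]
0.2425 20 [0.056 0.057 0.06 ]
0.245 17 [0.055 0.058 0.06 ]
```

View pics/q.png

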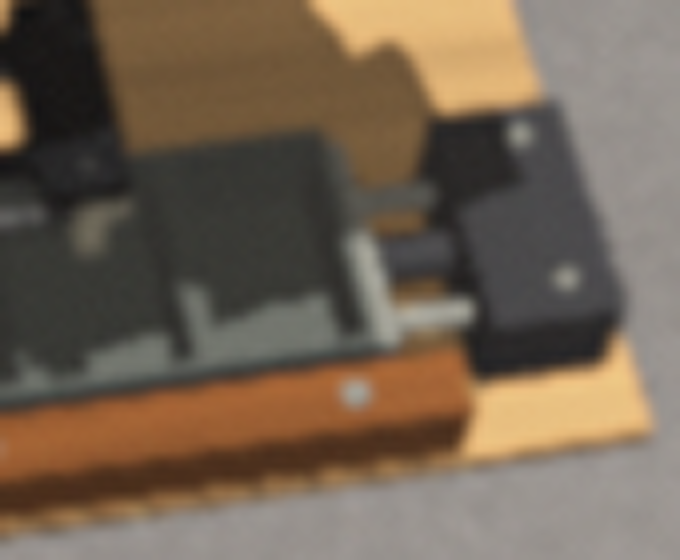

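The plate spans jig y 0.1815–0.1895, leaving about 30.5 mm to the housing, so it is pressed in roughly 11.5 mm. One small step more, then a check that it holds.

In the tool's units: 0.0007 m is 0.035, 0.0004 m is 0.02.

```bash
python3 drive.py '[{"d": [0,0.02,0]},{"d": [0,0.035,0]},{"d": [0,0.035,0]},{"d": [0,0.035,0]},{"d": [0,0.035,0]},{"d": [0,0.035,0]},{"d": [0,0.035,0]}]' >/dev/null
python3 -c "
from h import *
F=[]
for i in range(8):
  P,C=cloud('scene');s=r.get_state();F.append(np.r_[s['contact_force'][:2]@RJ,s['contact_force'][2]])
print(np.mean(F,0));st();J=toj(P)
# rim back/front edge along row
for y in np.arange(.012,.18,.012):
  q=J[(abs(J[:,1]-y)<.006)&(J[:,2]>.050)&(J[:,2]<.062)&(J[:,0]>-.02)&(J[:,0]<.13)]
  if len(q)>3: print(round(y,3),np.round(np.sort(q[:,0])[[0,1,-2,-1]],4))
q=J[(J[:,2]>.02)&(J[:,2]<.03)&(J[:,0]>.0)&(J[:,0]<.11)&(J[:,1]>-.09)&(J[:,1]<.0)];print('foot',np.round(np.r_[q.min(0),q.max(0)],4))
print('drv',rect(J,.025,.05,(-.158,-.05),.05),'jar',rect(J,.05,.062,(-.119,.249),.04))
J0=toj(np.load('c0.npz')['Ps']);print('drv0',rect(J0,.025,.05,(-.158,-.05),.05),'jar0',rect(J0,.05,.062,(-.119,.249),.04))
"
```

```text
[  0.65903253 -10.38332093  -2.22007503]
t 18.98 jig [ 0.0691 -0.0071  0.0648] yawj -180.04 [-1.799e+02 -3.000e-02] Fj [  0.4 -10.5  -2.4] w 0.0176 g 45.0
0.012 [0.1104 0.1105 0.1145 0.1154]
0.024 [0.1098 0.1115 0.1139 0.1141]
0.036 [0.1103 0.1118 0.114  0.1142]
0.048 [0.0262 0.0284 0.1224 0.127 ]
0.06 [0.0286 0.0303 0.1141 0.1145]
0.072 [0.0274 0.0275 0.1154 0.129 ]
0.084 [0.1097 0.1099 0.1163 0.125 ]
0.096 [0.1108 0.1122 0.1148 0.1179]
0.108 [0.026  0.0275 0.1155 0.1162]
0.12 [0.025  0.0257 0.1151 0.1162]
0.132 [0.0238 0.0249 0.1156 0.1157]
0.144 [0.0237 0.0253 0.1147 0.115 ]
0.156 [0.0253 0.0256 0.1145 0.1159]
0.168 [0.0245 0.0246 0.1153 0.1202]
foot [ 0.0299 -0.063   0.0201  0.1036 -0.017   0.0298]
drv [-1.58400e-01 -6.75000e-02  3.17000e-02  2.38000e-02 -8.60547e+01
  7.40000e+01] jar [-1.19300e-01  2.49800e-01  4.00000e-02  3.79000e-02 -4.11936e+01
  1.11000e+02]
drv0 [-1.58500e-01 -4.24000e-02  8.24000e-02  2.36000e-02 -8.84791e+01
  1.84000e+02] jar0 [-1.18900e-01  2.49500e-01  3.84000e-02  3.76000e-02 -1.07131e+01
  1.13000e+02]
```

```bash
python3 -c "
from h import *
A=[cloud('scene') for _ in range(6)]
P=np.vstack([a[0] for a in A]);J=toj(P)
P0=np.load('c0.npz')['Ps'];J0=toj(P0)
for y in np.arange(.01,.18,.01):
  q=J[(abs(J[:,1]-y)<.005)&(J[:,2]>.053)&(J[:,2]<.060)&(J[:,0]>.1)&(J[:,0]<.119)]
  f=J0[(abs(J0[:,1]-y)<.005)&(J0[:,2]>.044)&(J0[:,2]<.050)&(J0[:,0]>.105)&(J0[:,0]<.13)]
  print(round(y,3),len(q),np.round(np.percentile(q[:,0],[50,97]),4),'fence',np.round(np.sort(f[:,0])[[0,1,2]],4))
"
```

```text
0.01 47 [0.1124 0.1153] fence [0.1158 0.116  0.1163]
0.02 30 [0.1122 0.1146] fence [0.114  0.1158 0.1185]
0.03 48 [0.1125 0.115 ] fence [0.1156 0.1175 0.12  ]
0.04 42 [0.113  0.1153] fence [0.1158 0.1173 0.1184]
0.05 37 [0.112 0.115] fence [0.1164 0.1178 0.1187]
0.06 106 [0.109  0.1149] fence [0.1168 0.1172 0.1173]
0.07 51 [0.1125 0.1152] fence [0.1162 0.1176 0.119 ]
0.08 30 [0.1132 0.1148] fence [0.1148 0.1152 0.1162]
0.09 55 [0.1128 0.1155] fence [0.1176 0.118  0.1183]
0.1 38 [0.1135 0.1159] fence [0.116  0.116  0.1167]
0.11 41 [0.1131 0.1156] fence [0.1167 0.1176 0.1181]
0.12 112 [0.1094 0.1155] fence [0.1164 0.1167 0.1169]
0.13 37 [0.1132 0.1163] fence [0.1172 0.1176 0.1187]
0.14 43 [0.1134 0.115 ] fence [0.1153 0.1157 0.1168]
0.15 42 [0.1131 0.1163] fence [0.1178 0.1178 0.1182]
0.16 45 [0.1135 0.1155] fence [0.1163 0.1167 0.1173]
0.17 47 [0.1138 0.1161] fence [0.1112 0.1132 0.1183]
```

The backs of all three bins match the fence edge evenly, within measuring noise. The push is steady at about 10.4 N, with the plate about 12 mm in.

```bash
python3 -c "
from plant import r
print(r.close_job())"
```

```text
the job is handed in; nothing more can be done
None
```

The job is handed in: the three bins are in a tight row with their backs flush to the fence (to about 1 mm by camera), and the upright bracket is still held against the free end with about 10.4 N, pressing the stop in about 12 of its 22 mm.

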